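# Load the pie tray and slide it over the gap onto the locked carrier

## Task

Swing the carrier's red lock arm open and put every small pie flat in the baking tray while the tray is still on the wooden board, spreading them so the tray will not be front-heavy. Then slide the loaded tray over the gap onto the steel carrier, without lifting it or letting it sag into the gap, until it is home against the end stop between the side rails. Finally turn the lock collar back fully so its red arm lies on the green mark and bars the tray, and leave the bowl, jug and flour shaker where they are.

Things in the scene. Friction and masses are not known exactly. Their poses are not given: they have to be found in the camera images.
- board: Fixed butcher-block board, 200 (x) x 260 (y) x 50 mm high, on the bench. Origin at the centre of its underside, z up; its own -y end faces the carrier. The tray starts on it.
- carrier: Fixed steel carrier, in line with the board (same yaw), 65 to 90 mm past its -y end. Flat deck 47 mm above the bench (3 mm below the board's top), y -125..+125, x -97..+148 mm. Origin on the bench under the middle of the tray lane, z up. End stop 20 mm high with its face at y -115 mm; rails 9 mm high, y -115..+55 mm, inner faces at x +-105 mm. The tray enters from +y.
- tray_home (a point): Point on the carrier's deck (axes as the carrier's) where the tray's origin lies when the tray is home: square, and with its front touching the end stop.
- collar (a joint): Captive lock collar on an upright pin on the carrier. 0 = fully locked at its stop: red arm along the carrier's -x, over the green mark, just behind a home tray. Grows clockwise seen from above, to 1.5 rad = open at the other stop: arm along the carrier's +y, clear of the tray's path. Starts within 0.35 rad of locked, arm in the tray's way. Stays where left; friction 0.04 N m.
- collar_arm (a point): Tip of the collar's red arm, 75 mm from the turning axis; the arm is 10 mm wide, 5 to 17 mm over the deck. The collar body is 38 mm across, 28 mm high.
- collar_grip (a point): Point on the collar's turning axis (x 125, y 98 mm in the carrier's frame), 48 mm over the deck, in the middle of the red upright wing that is pinched to turn it: 32 mm long, 12 mm thick, 27 to 61 mm over the deck. Turns with the collar: its x axis lies along the wing; the arm points along -x.
- tray: Loose aluminium baking tray, 170 (x) x 200 (y) mm, floor 3 mm thick, rim 10 mm high, 4 mm thick, 300 g. Origin at the centre of its underside, z up; front is -y, the back (+y) has a black handle block. Starts about square on the board. Room for six pies, three at the back, three in front, e.g. at x -52, 0, 52, y +-45 mm. Front-heavy, it tips into the gap before its front reaches the carrier.
- tray_grip (a point): Grip point of the tray's handle at x 0, y 116, z 28 mm in the tray's frame (same axes). The handle is a block 34 mm (x) wide, from y 100 to 130 mm and z 4 to 40 mm, to be pinched from above on its x faces.
- pie1: A small round pie in a steel tin with a golden crust, 46 mm across, 36 mm high, about 80 g; straight-sided for gripping. Origin at the centre of its underside, z up. It may be absent (None).
- pie2: A small round pie in a steel tin with a golden crust, 46 mm across, 36 mm high, about 80 g; straight-sided for gripping. Origin at the centre of its underside, z up. It may be absent (None).
- pie3: A small round pie in a steel tin with a golden crust, 46 mm across, 36 mm high, about 80 g; straight-sided for gripping. Origin at the centre of its underside, z up. It may be absent (None).
- pie4: A small round pie in a steel tin with a golden crust, 46 mm across, 36 mm high, about 80 g; straight-sided for gripping. Origin at the centre of its underside, z up. It may be absent (None).
- pie5: A small round pie in a steel tin with a golden crust, 46 mm across, 36 mm high, about 80 g; straight-sided for gripping. Origin at the centre of its underside, z up. It may be absent (None).
- pie6: A small round pie in a steel tin with a golden crust, 46 mm across, 36 mm high, about 80 g; straight-sided for gripping. Origin at the centre of its underside, z up. It may be absent (None).
- bowl: Steel bowl 120 mm across, 50 mm high, bystander. Origin under its centre.
- jug: Small yellow jug 70 mm across, 85 mm high, bystander. Origin under its centre.
- shaker: Metal flour shaker 42 mm across, 66 mm high, bystander. Origin under its centre.
There are look-alikes about, which are no part of the job. What is shaped like the pie3 but blue or pink is not meant.

How it is judged:
By the outcome, as a careful person would: the job done as asked, in the order asked, and still so for the second after the job is handed in, with the robot touching nothing.
Of pie1, pie2, pie3, pie4, pie5, pie6 only 3 to 5 are there at a start; the rules pass over those that are not, and their reading is None.
At some moment in a run one of pie1, pie2, pie3, pie4, pie5, pie6 may be knocked a few centimetres aside while the robot is not near it.
Once in a run the grip may slacken for a moment while it holds something.
It also fails if it takes over 210 s, if anything falls off the work surface, if the arm or the gripper's body presses on something with over 40 N, if the wrist force passes 120 N, or if a joint passes its speed limit or range.

## Robot

A 6-joint arm with a two-finger parallel gripper is mounted at the origin on the work surface. World frame = base frame: x ahead of the robot, y to its left, z up, the work surface at z = 0. Lengths are in mm, angles in rad, forces in N, time in s.
With the tool pointing down it reaches from about 350 to 975 mm from the base axis. Payload 7.1 kg.
Tool frame: the origin (TCP) lies on the front face of the gripper's body, between the roots of the fingers; the fingertips stand 80 mm ahead of it and the grasp point (between the pads) lies 61 mm ahead of it (env.tips_ahead is the distance from the TCP to the fingertips, in mm); z points along the fingers, y is the line along which they close (so a half turn about z gives the same grasp; the last joint's range is limited). The gripper opens to 88 mm and grips with 3 to 60 N. Pads are 20 mm wide; open, the fingers measure 115 mm over their backs; the gripper's body (75 mm by 178 mm) begins 61 mm behind the grasp point.
Start: joints at [-1.216, 0.423, 1.63, -0, 1.089, -0.019], TCP at [228.239, -581.818, 302.675] pointing down, gripper open.
Joint ranges: [-3, 3], [-0.9, 2.11], [0.09, 2.58], [-1.31, 4.45], [0.11, 2.69], [-2.54, 2.54]. Speed limits (rad/s): [2.39, 2.39, 3.01, 3.14, 3.14, 3.14].

## Interface

Orientations are given as a unit quaternion [x, y, z, w].
In Python, from station import env, set_gripper, viewer, workorder gives the robot as it stands. Calls block until the motion is done:
- env.reach(position, orientation): joint-space move of the TCP to a pose.
- env.move_l(position, rot=None, rate=150, f_stop=None): straight line of the TCP; rot=None keeps the orientation; rate is the mean speed in mm/s. With f_stop (N) it stops when the force on the tool has changed by that much, and returns True; else False.
- env.move_joints(angles): joint-space move.
- set_gripper(opening): finger opening in mm; the grip force is fixed at half the most; returns when the fingers have stopped.
- env.hold(seconds).
- env.ik(position, orientation): joint angles nearest the present ones, or None.
- env.read_state(): the state.
- viewer.camera(name): name is "scene" or "top"; returns the picture (384x512x3 uint8, blue, green, red); there is no depth.
- viewer.camera_params(name): a dict with "fx", "fy", "cx", "cy" (pixels), "dist" ([k1, k2, p1, p2, k3] as OpenCV has them; the pictures are not rectified), "pose" (4x4, takes a point from camera to world coordinates). Camera axes: x right, y up, looking along -z (the intrinsics and any distortion apply to the point x, -y, -z); pixel columns grow to the right and rows downward; lengths in mm; the calibration is good to about 2 mm. A picture is of the moment at which its call begins. camera_params takes no time and is no camera call.
A pose or a line that the arm cannot do raises env.IKError and nothing moves.
- workorder.sign_off(): hands the job in; it is judged then, once.
The state is a dict: "time_s": time; "qpos": joint angles; "dq": joint speeds; "tau": joint torques, N m; "tool_pos": TCP position; "orientation": TCP orientation; "force": force on the tool from outside, world axes, zero at the start; "wrist_torque": the same for the moment, N m; "width": finger opening in mm; "grip_force": force on a finger pad.
Only numpy, scipy, OpenCV 4.12 (cv2) and the standard library are available. Lean on these libraries where they do the work, as an engineer would, in place of code of your own. Each camera call takes 0.05 s, during which the arm holds its last target. There are 200 camera calls.

## Working session

There is one attempt and no reset: what is moved stays moved. The work goes in short steps, each a Python script; the robot and the scene stay as the last script left them, time stands still between calls to the robot, and variables do not carry over. Pictures are saved under pics/ and viewed, at most 14 in all, crops included, and the job is handed in when it is done.

```bash
mkdir -p pics; ls; python3 - <<'E'
from station import env, viewer
import cv2
for n in ("scene","top"):
    im=viewer.camera(n); p=viewer.camera_params(n)
    cv2.imwrite(f"pics/{n}0.png",im); print(n,p["fx"],p["fy"],p["cx"],p["cy"],p["dist"]); print(p["pose"])
s=env.read_state(); print(s["time_s"],s["orientation"],s["width"])
E
```

```text
pics
scene 467.99058603360993 467.99058603360993 264.640838609526 193.13504339696115 [-0.02256968  0.          0.          0.          0.        ]
[[-4.79778907e-01 -5.10268064e-01  7.13749748e-01  1.51099140e+03]
 [ 8.77389297e-01 -2.78591042e-01  3.90608567e-01  5.78811500e+02]
 [-4.70791448e-04  8.13642141e-01  5.81365844e-01  8.49026993e+02]
 [ 0.00000000e+00  0.00000000e+00  0.00000000e+00  1.00000000e+00]]
top 471.2411813541182 471.2411813541182 254.2570077123779 190.50495180064252 [0.06582753 0.         0.         0.         0.        ]
[[-2.45624088e-02  9.94316371e-01 -1.03593638e-01  4.12921710e+02]
 [-9.99675757e-01 -2.37337448e-02  9.22444267e-03  6.44693632e+01]
 [ 6.71334941e-03  1.03786623e-01  9.94576929e-01  1.51750053e+03]
 [ 0.00000000e+00  0.00000000e+00  0.00000000e+00  1.00000000e+00]]
0.1 [ 9.82586435e-01  1.85804959e-01 -1.11331577e-04 -6.34992622e-04] 88.01310944489637
```

View pics/scene0.png

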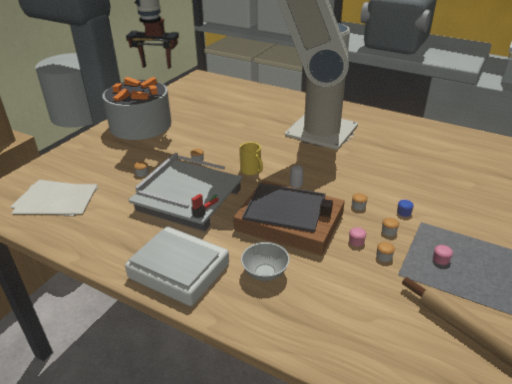

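View pics/top0.png

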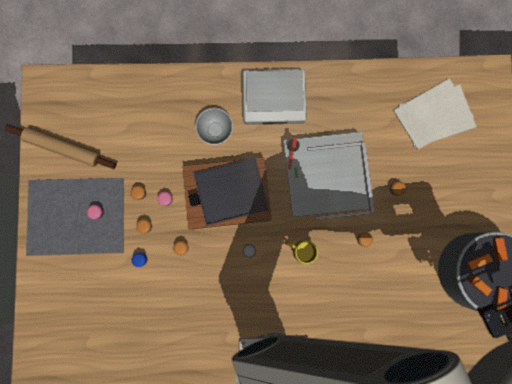

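The top view shows five orange pies at (138,191), (144,226), (181,248), (399,187) and (365,240). The look-alikes are pink at (165,199) and (95,212) and blue at (139,260), and they are excluded by colour. The tray on the board has its handle at (195,198). The carrier is at (330,172), with its red arm at about (292,150). I'll write the helpers and enlarge a crop.

```bash
cat > h.py <<'E'
import numpy as np, cv2
from station import env, set_gripper, viewer, workorder
from scipy.spatial.transform import Rotation as R
def K(n):
    p=viewer.camera_params(n)
    return p,np.array([[p["fx"],0,p["cx"]],[0,p["fy"],p["cy"]],[0,0,1]]),np.array(p["dist"],float)
def ray(n,px):
    p,k,d=K(n); u=cv2.undistortPoints(np.array(px,float).reshape(-1,1,2),k,d)[:,0]
    T=np.array(p["pose"]); return T[:3,3],np.c_[u[:,0],-u[:,1],-np.ones(len(u))]@T[:3,:3].T
def onplane(n,px,z):
    o,v=ray(n,px); return o+v*((z-o[2])/v[:,2:])
def proj(n,P):
    p,k,d=K(n); T=np.array(p["pose"]); c=(np.atleast_2d(P)-T[:3,3])@T[:3,:3]
    c=c*[1,-1,-1]; return cv2.projectPoints(c,np.zeros(3),np.zeros(3),k,d)[0][:,0]
def blobs(im,lo,hi,amin=20,amax=1e9,roi=None):
    m=cv2.inRange(cv2.cvtColor(im,cv2.COLOR_BGR2HSV),np.array(lo),np.array(hi))
    if roi: q=np.zeros_like(m); x0,y0,x1,y1=roi; q[y0:y1,x0:x1]=m[y0:y1,x0:x1]; m=q
    n,l,s,c=cv2.connectedComponentsWithStats(m)
    return [(c[i],s[i]) for i in range(1,n) if amin<=s[i][4]<=amax]
def down(yaw): # tool down; tool y (closing line) at world angle yaw+90, tool x at yaw
    return (R.from_euler('z',yaw)*R.from_quat([1,0,0,0])).as_quat()
E
python3 - <<'E'
from h import *
im=cv2.imread("pics/top0.png")
for lo,hi,nm in (((8,110,70),(24,255,255),"orange"),):
    for c,s in blobs(im,lo,hi,30,600): print(nm,c.round(1),s, onplane("top",c,36)[0].round(1))
im2=cv2.imread("pics/scene0.png")
for c,s in blobs(im,(0,150,60),(5,255,255),5,600)+blobs(im,(174,150,60),(180,255,255),5,600): print("red",c.round(1),s)
for c,s in blobs(im2,(8,150,120),(20,255,255),30,600): print("sc",c.round(1),s,onplane("scene",c,33)[0].round(1))
a=cv2.resize(im[120:260,170:390],None,fx=3.6,fy=3.6,interpolation=cv2.INTER_CUBIC); cv2.imwrite("pics/topc.png",a)
E
```

```text
orange [266.5  65.1] [250  62  36   7 153] [974.2   1.1  36. ]
orange [324.6  82.9] [319  77  13  11  37] [ 910.5 -184.6   36. ]
orange [324.8 114. ] [317  87  16  47 224] [ 808.6 -181.6   36. ]
orange [262.5 148.6] [252 124  24  55 462] [701.1  21.   36. ]
orange [501.1 248.7] [495 237  13  24 212] [ 369.3 -703.9   36. ]
orange [480.2 261.3] [469 254  24  16 197] [ 331.9 -638.    36. ]
orange [481.2 285.9] [471 276  21  20 200] [ 257.9 -634.8   36. ]
orange [501.9 295.2] [497 287  11  17 146] [ 229.4 -693.7   36. ]
orange [501.6 306.7] [497 304  10   6  33] [ 195.5 -689.6   36. ]
red [294.1 142.7] [292 138   5  10  31]
red [290.9 155. ] [290 151   3   9  18]
sc [139.3  80.8] [125  77  31   9 109] [  12.3 -889.6   33. ]
sc [118.3  90.8] [113  83  14  16 106] [ 143.  -894.1   33. ]
sc [152.6  88. ] [148  84   9   9  48] [  48.  -782.6   33. ]
sc [138.5  95.1] [133  92  13   6  42] [ 136.2 -785.8   33. ]
```

View pics/topc.png

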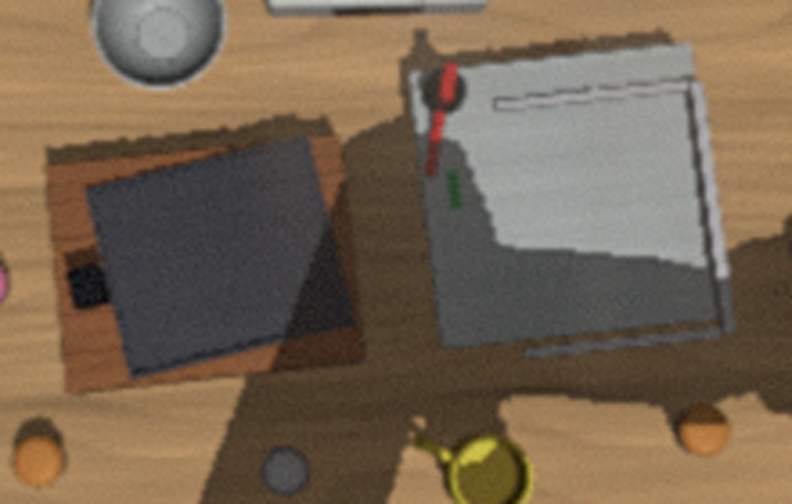

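```bash
cat >> h.py <<'E'
def pies(im):
    m=cv2.cvtColor(im,cv2.COLOR_BGR2HSV)
    m=cv2.inRange(m,np.array((6,165,50)),np.array((22,255,255))); m=cv2.morphologyEx(m,cv2.MORPH_OPEN,np.ones((3,3)))
    n,l,s,c=cv2.connectedComponentsWithStats(m)
    return [(c[i],s[i]) for i in range(1,n) if 40<s[i][4]<300 and s[i][1]<300]
def quad(mask):
    c=max(cv2.findContours(mask,cv2.RETR_EXTERNAL,cv2.CHAIN_APPROX_NONE)[0],key=cv2.contourArea)
    return c[:,0].astype(float)
E
python3 - <<'E'
from h import *
im=cv2.imread("pics/top0.png"); hsv=cv2.cvtColor(im,cv2.COLOR_BGR2HSV)
for u,v in ((138,191),(144,226),(181,248),(399,187),(365,240),(400,182)): print((u,v),hsv[v,u],hsv[v+1,u-1])
for u,v in ((60,120),(190,220),(260,180),(230,190),(265,200),(330,150),(300,200),(375,185)): print("bg",(u,v),hsv[v,u])
for c,s in pies(im): print(c.round(1),s,onplane("top",c,36)[0].round(1))
def cr(p): return [(p[0]+.5)/3.6+170-.5,(p[1]+.5)/3.6+120-.5]
for nm,z,pts in (("board",50,[(47,148),(66,393),(363,362)]),("trayrim",60,[(88,186),(308,137),(354,325),(133,377)]),("carr",47,[(410,72),(690,43),(440,347)]),("wing",108,[(454,62),(445,104)]),("armtip",62,[(432,174)]),("mark",47,[(455,190)]),("handle",90,[(87,287)])):
    P=onplane("top",[cr(p) for p in pts],z); print(nm,P[:,:2].round(1).tolist())
    print("  d",[float(np.hypot(*(P[i]-P[i+1])[:2]).round(1)) for i in range(len(P)-1)],[float(np.degrees(np.arctan2(*(P[i+1]-P[i])[1::-1])).round(1)) for i in range(len(P)-1)])
m=cv2.inRange(hsv,np.array((100,0,0)),np.array((140,120,110)))
m[:140]=0;m[240:]=0;m[:,:190]=0;m[:,285:]=0
q=quad(cv2.morphologyEx(m,cv2.MORPH_OPEN,np.ones((5,5))))
W=onplane("top",q,60)[:,:2]; print("tray rect",cv2.minAreaRect(W.astype(np.float32)))
E
```

```text
(138, 191) [ 15 167 173] [ 14 166 174]
(144, 226) [ 14 168 176] [ 14 166 178]
(181, 248) [ 14 160 180] [ 15 161 185]
(399, 187) [ 14 171 174] [ 14 159 172]
(365, 240) [ 15 156 186] [ 15 161 182]
(400, 182) [ 15 175 124] [ 14 166 163]
bg (60, 120) [ 16 117 164]
bg (190, 220) [ 13 153 122]
bg (260, 180) [15 17 60]
bg (230, 190) [135  15  68]
bg (265, 200) [90  7 36]
bg (330, 150) [ 30   5 153]
bg (300, 200) [113  13  79]
bg (375, 185) [ 16 110 156]
[399.  185.6] [393 182  13   8  74] [ 571.9 -405.7   36. ]
[136.8 190.4] [131 186  13  10  94] [576.5 419.8  36. ]
[141.5 224.3] [137 219  13  13  77] [469.7 404.9  36. ]
[500.4 248.6] [495 238  12  22 198] [ 369.6 -701.9   36. ]
[479.9 261.1] [469 254  23  15 204] [ 332.5 -637.3   36. ]
[479.9 285.2] [469 277  22  18 192] [ 260.2 -631.1   36. ]
[501.5 295.5] [497 288  10  16 141] [ 228.6 -692.3   36. ]
board [[665.1, 273.4], [451.5, 259.0], [471.8, 2.7]]
  d [214.2, 257.1] [-176.1, -85.5]
trayrim [[629.4, 237.0], [667.9, 45.5], [503.3, 10.0], [463.4, 200.4]]
  d [195.3, 168.4, 194.6] [-78.6, -167.8, 101.8]
carr [[726.0, -46.0], [745.7, -293.0], [483.3, -64.5]]
  d [247.8, 348.0] [-85.4, 139.0]
wing [[720.7, -78.8], [684.9, -70.0]]
  d [36.8] [166.3]
armtip [[632.6, -61.2]]
  d [] []
mark [[620.2, -82.1]]
  d [] []
handle [[539.0, 235.2]]
  d [] []
tray rect ((538.089599609375, 155.8517608642578), (64.25420379638672, 115.74983215332031), 57.295867919921875)
```

The measurements agree with the given sizes. The carrier is at about (589,-181) with yaw 4.6°, and the collar axis is at about (704,-74), with the arm about 0.27 rad off locked. The gap is about 67 mm, and the tray is at (566,123) with yaw about 11.7°. Next I'll swing the collar open.

```bash
cat >> h.py <<'E'
CY=np.radians(4.6); CO=np.array([589.1,-180.8])
def rot(a): return np.array([[np.cos(a),-np.sin(a)],[np.sin(a),np.cos(a)]])
def carr(x,y): return CO+rot(CY)@np.array([x,y])
AX=np.array([704.5,-73.7])
def st(tag=""):
    s=env.read_state(); print(tag,"t%.1f"%s["time_s"],"w%.1f"%s["width"],"g%.1f"%s["grip_force"],"F",np.round(s["force"],1),"p",np.round(s["tool_pos"],1)); return s
E
python3 - <<'E'
from h import *
a0=np.radians(170)
p=[*AX,98+61]
env.reach([*AX,240],down(a0)); st()
env.move_l(p,rate=120,f_stop=15); st("down")
set_gripper(0); st("grip")
aopen=np.pi+CY-1.5
for a in np.linspace(a0,aopen,9)[1:]:
    env.move_l(p,rot=down(a),rate=100)
s=st("turned"); print(s["wrist_torque"],s["qpos"][5],"yaw",np.degrees(R.from_quat(s["orientation"]).as_euler('zyx')[0]))
set_gripper(60); env.move_l([*AX,300],rate=250)
env.reach([450,0,450],down(1.5))
im=viewer.camera("top"); cv2.imwrite("pics/top1.png",im)
cv2.imwrite("pics/scene1.png",viewer.camera("scene")); st()
a=im[110:280,110:420]; cv2.imwrite("pics/top1c.png",cv2.resize(a,None,fx=2.58,fy=2.58,interpolation=cv2.INTER_CUBIC))
E
```

```text
t2.6 w87.9 g0.0 F [-0.3  0.3  0.3] p [704.4 -74.7 240.1]
down t3.4 w88.1 g0.0 F [ 0.2 -0.1  0.4] p [705.  -73.8 159.6]
grip t4.6 w12.1 g30.0 F [ 0.4 -2.4 -0.1] p [704.5 -73.9 158.9]
turned t7.0 w12.1 g30.0 F [-5.9 -8.7  1.9] p [703.5 -74.9 159. ]
[-1.40372494  0.63221177  0.08421406] -0.2778926143118345 yaw -98.99744808351656
 t9.9 w60.0 g0.0 F [-0.5 -0.4 -0.2] p [ 4.509e+02 -2.000e-01  4.492e+02]
```

View pics/top1c.png

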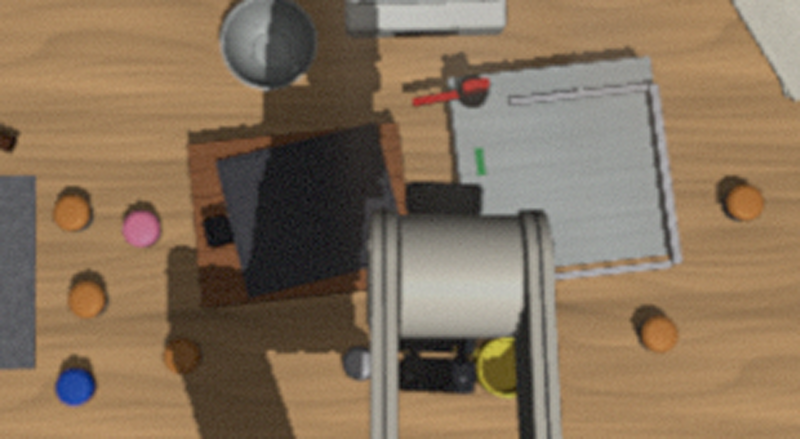

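The red arm now lies along +y at the stop. The five orange tins are pies: crop (72,212), (86,299), (182,356), (744,202) and (658,333). The pink (141,229) and blue (75,386) ones are decoys and stay put. I'll pick the first pie and check the method.

```bash
cat >> h.py <<'E'
TC=np.array([566.,123.2]); TY=np.radians(11.8)
def tray(x,y): return TC+rot(TY)@np.array([x,y])
def pies(im):
    m=cv2.cvtColor(im,cv2.COLOR_BGR2HSV)
    m=cv2.inRange(m,np.array((7,138,45)),np.array((21,255,255))); m=cv2.morphologyEx(m,cv2.MORPH_OPEN,cv2.getStructuringElement(2,(5,5)))
    out=[]
    for c in cv2.findContours(m,cv2.RETR_EXTERNAL,cv2.CHAIN_APPROX_NONE)[0]:
        (u,v),(w,h),_=cv2.minAreaRect(c); a=cv2.contourArea(c)
        if 50<a<260 and min(w,h)>7 and max(w,h)<22 and v<300 and 100<u<440:
            q=cv2.minEnclosingCircle(c); out.append((q[0],q[1],a,onplane("top",q[0],34)[0][:2]))
    return out
def best_yaw(p,yaw,z):
    q0=env.read_state()["qpos"]; o=[]
    for y in (yaw,yaw+np.pi):
        q=env.ik([*p,z],down(y)); q2=env.ik([*p,300],down(y))
        if q is not None and q2 is not None: o.append((abs(q[5])+.3*abs(q[5]-q0[5]),y))
    return min(o)[1]
UP=300
def pick(p,close):   # close = world angle of closing line
    set_gripper(74); y=best_yaw(p,close+np.pi/2,85)
    env.reach([*p,UP],down(y)); env.move_l([*p,150],rate=300)
    hit=env.move_l([*p,85],rate=120,f_stop=12); set_gripper(0); s=st("pick hit=%s"%hit)
    env.move_l([*p,UP],rate=280); s=env.read_state(); return s["width"]>40
def place(x,y):
    p=tray(x,y); yw=best_yaw(p,TY,140)
    env.reach([*p,UP],down(yw)); s=env.read_state()
    if s["width"]<40: print("LOST"); return False
    env.move_l([*p,170],rate=300); hit=env.move_l([*p,138.5],rate=60,f_stop=6); st("place hit=%s"%hit)
    set_gripper(62); env.move_l([*p,UP],rate=300); return True
def look(name):
    im=viewer.camera("top"); cv2.imwrite(f"pics/{name}.png",im); L=pies(im)
    for c,r,a,w in L: print(" pie px",np.round(c,1),"r%.1f a%.0f"%(r,a),w.round(1))
    return L
def near(L,p,d=90):
    L=[w for *_,w in L if np.hypot(*(w-p))<d]; return min(L,key=lambda w:np.hypot(*(w-p))) if L else None
E
python3 - <<'E'
from h import *
L=pies(cv2.imread("pics/top1.png"))
for c,r,a,w in L: print(np.round(c,1),r,a,w.round(1))
o=[onplane("scene",c,34)[0].round(1) for c in ((140,167),(197,153),(359,200),(390,225),(385,249))]; print(o)
p=near(L,np.array([576,420]))
print(p)
if p is not None and pick(p,0): place(52,45)
look("a1"); st()
E
```

```text
[180.3 247.5] 7.2344512939453125 138.5 [394.6 285.3]
[365. 239.] 7.280210018157959 146.0 [ 406.9 -291.3]
[143.  225.5] 7.500100135803223 147.0 [465.9 400.8]
[194. 210.] 8.062357902526855 71.0 [510.3 241.7]
[137.4 191.8] 7.435948371887207 144.5 [572.  418.5]
[398.4 187.6] 7.384181499481201 141.5 [ 565.7 -404.2]
[array([ 576.4, -395.3,   34. ]), array([ 414.4, -283.9,   34. ]), array([408. , 291.1,  34. ]), array([477.6, 404.6,  34. ]), array([578.8, 421.2,  34. ])]
[571.96829573 418.51409154]
pick hit=False t13.9 w45.4 g30.0 F [-0.9  0.4  4.8] p [572.  418.6  85.4]
place hit=True t16.9 w46.0 g30.0 F [0.2 0.1 4.6] p [607.2 177.7 138.1]
 pie px [179.5 247.1] r7.1 a103 [395.9 287.9]
 pie px [365.  239.4] r7.4 a145 [ 405.8 -291.4]
 pie px [143.  225.5] r7.5 a149 [466.  400.8]
 pie px [398.5 187.7] r7.3 a140 [ 565.4 -404.4]
 pie px [212.5 177. ] r6.8 a72 [613.6 182. ]
 t18.2 w62.4 g0.0 F [-0.1 -0.8 -0.5] p [606.5 177.6 297.8]
```

```bash
python3 - <<'E'
from h import *
jobs=[((466,401),0,(0,45)),((397,288),np.radians(65),(-52,45)),((407,-291),0,(-52,-42)),((567,-404),0,(52,-42))]
for i,(e,c,slot) in enumerate(jobs):
    L=pies(viewer.camera("top")); p=near(L,np.array(e)); print(i,e,p)
    if p is None: break
    if not pick(p,c) or not place(*slot): print("FAIL",i); break
env.reach([450,-250,420],down(1.2)); look("a2"); cv2.imwrite("pics/scene2.png",viewer.camera("scene")); st()
im=cv2.imread("pics/a2.png")[130:260,120:300]; cv2.imwrite("pics/a2c.png",cv2.resize(im,None,fx=4,fy=4,interpolation=cv2.INTER_CUBIC))
E
```

```text
0 (466, 401) [465.96348476 400.7867431 ]
pick hit=False t21.6 w45.3 g30.0 F [-0.6 -0.7  4.6] p [466.  400.9  85.4]
place hit=True t24.6 w45.4 g30.0 F [ 0.7 -0.2  1.6] p [556.3 167.1 138. ]
1 (397, 288) [393.47601633 289.04557282]
pick hit=False t30.0 w45.4 g30.0 F [-0.5 -0.7  5.5] p [393.5 289.1  85.3]
place hit=True t33.0 w45.8 g30.0 F [0.1 1.1 3.1] p [505.5 156.5 138. ]
2 (407, -291) [ 406.94931174 -291.33487229]
pick hit=False t38.2 w46.0 g30.0 F [-0.2  0.7  6.5] p [ 406.9 -291.4   85.3]
place hit=True t41.7 w45.2 g30.0 F [-0.8  0.   3.6] p [523.3  71.4 138. ]
3 (567, -404) [ 565.67763555 -404.17987776]
pick hit=False t47.0 w45.5 g30.0 F [-1.2  0.4  3.9] p [ 565.8 -404.3   85.5]
place hit=True t50.8 w45.7 g30.0 F [-0.9  0.4  4.1] p [625.   92.7 138. ]
 pie px [220. 209.] r7.3 a142 [511.5 160. ]
 pie px [247.4 201.9] r7.3 a138 [531.9  73.1]
 pie px [216.5 192.3] r7.3 a141 [564.7 170.2]
 pie px [216.1 174.3] r7.6 a154 [622.1 170.6]
 pie px [240.1 169.4] r7.5 a153 [635.9  94.2]
 t53.6 w61.8 g0.0 F [-0.2  0.2 -0.2] p [ 450.4 -249.5  419.3]
```

View pics/a2c.png

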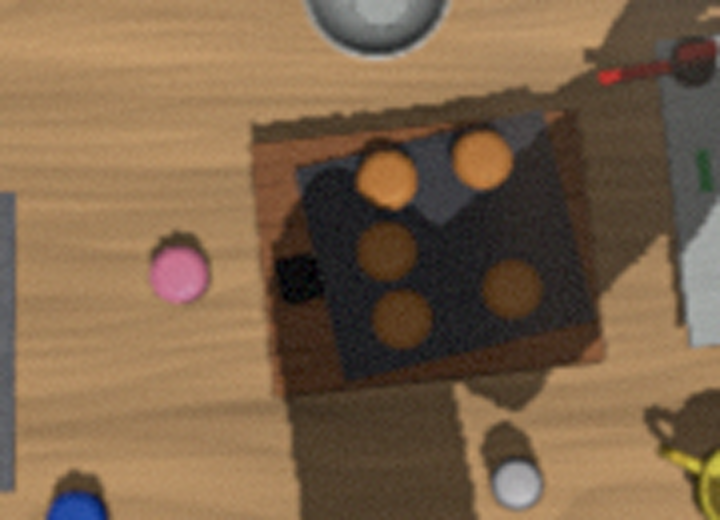

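All five pies stand flat in the tray: three at the back, crop (387,180), (386,251) and (402,319), and two in front at (482,160) and (513,289). Next I'll grip the handle, square the tray with the lane, and check before crossing the gap.

```bash
python3 - <<'E'
from h import *
cr=lambda p:[(p[0]+.5)/4+120-.5,(p[1]+.5)/4+130-.5]
P=onplane("top",[cr(p) for p in [(297,167),(543,113),(597,320),(347,378)]],60)[:,:2]
c=P.mean(0); y=(P[0]+P[3]-P[1]-P[2]); ty=np.arctan2(-y[0],y[1]); h=onplane("top",[cr((299,278))],90)[0][:2]
TC=.5*(TC+c); TY=.5*(TY+ty)
g=tray(0,116); print("tray",c,np.degrees(ty),"handle",h,g,"carr frame",rot(-CY)@(c-CO))
import h as H; H.TC=TC; g=TC+rot(TY)@np.array([0,116]); g=.5*(g+h); print("grip",g)
set_gripper(70)
yw=best_yaw(g,TY+np.pi/2,139); k=yw-TY
env.reach([*g,260],down(yw)); env.move_l([*g,180],rate=250); print(env.move_l([*g,139],rate=80,f_stop=10)); st()
set_gripper(0); st("grip")
y0=(rot(-CY)@(TC-CO))[1]; print("y0",y0)
env.move_l([*carr(0,y0+116),139],rot=down(CY+k),rate=40); st("square")
print("k",k,"q6",env.read_state()["qpos"][5])
im=viewer.camera("top"); cv2.imwrite("pics/b1.png",im[110:270,150:390].repeat(3,0).repeat(3,1))
E
```

```text
tray [566.18984158 122.68085802] 11.439776867321559 handle [539.65568492 233.51442072] [542.27845799 236.7486171 ] carr frame [  1.50247635 304.34067935]
grip [541.19306246 235.03873764]
False
 t57.0 w70.1 g0.0 F [0.  0.1 0.6] p [541.2 235.1 138.7]
grip t57.6 w33.8 g30.0 F [-3.  -1.1  3.3] p [540.7 235.  139.1]
y0 304.6070267775888
square t58.1 w33.8 g30.0 F [ 0.7 -0.6  2.4] p [555.7 238.5 139.1]
k 1.5707963267948966 q6 0.3049665960962122
```

View pics/b1.png

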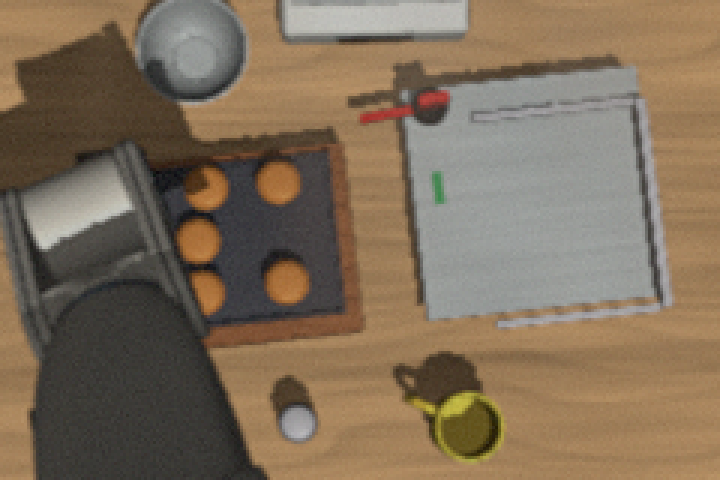

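The tray is now square with the lane, with its front edge at x≈343 in the crop. I'll slide it across now.

```bash
python3 - <<'E'
from h import *
for y in (240,190,150,115,80):
    hit=env.move_l([*carr(0,y+116),139],rate=60,f_stop=20); s=st(f"y{y} hit={hit}")
    if hit or s["width"]<32: break
else:
    hit=env.move_l([*carr(0,196),136],rate=20,f_stop=10); st(f"lower {hit}")
    hit=env.move_l([*carr(0,70+116),136],rate=40,f_stop=15); st(f"hit={hit}")
cv2.imwrite("pics/c1.png",viewer.camera("scene")[110:270,90:350].repeat(3,0).repeat(3,1)); cv2.imwrite("pics/c1t.png",viewer.camera("top"))
E
```

```text
y240 hit=False t59.4 w33.9 g30.0 F [ 0.2 -3.5  3.3] p [560.6 173.6 139. ]
y190 hit=False t60.4 w33.9 g30.0 F [ 1.2 -1.9  2.7] p [564.6 123.8 139. ]
y150 hit=False t61.2 w33.6 g30.0 F [0.5 1.3 3.8] p [567.9  84.3 139. ]
y115 hit=False t62.0 w33.7 g30.0 F [-0.5  1.4  4.6] p [570.6  49.5 139.1]
y80 hit=False t62.7 w33.9 g30.0 F [ 0.8 -1.9 -4.4] p [573.1  14.3 138.5]
lower False t63.0 w33.7 g30.0 F [-1.   1.  -0.4] p [573.2  14.8 136. ]
hit=False t63.4 w33.7 g30.0 F [-1.  -2.  -1.9] p [574.3   3.9 136. ]
```

View pics/c1.png

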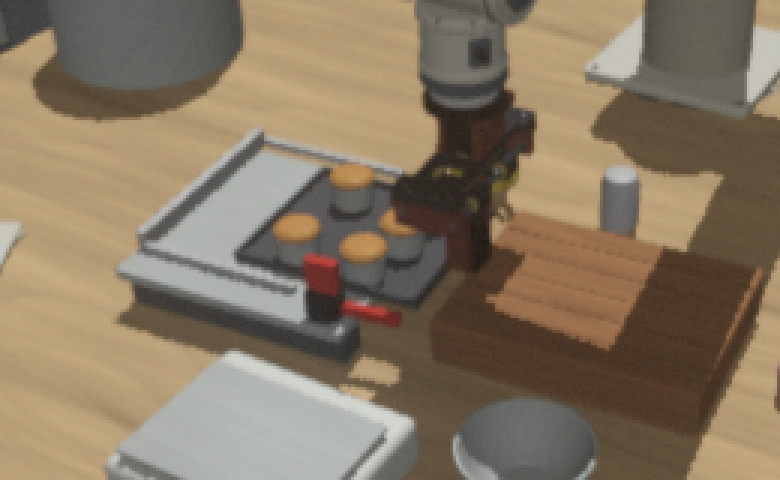

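The tray lies flat on the deck between the rails, and the red arm is clear of it. I'll push it gently home.

```bash
python3 - <<'E'
from h import *
hit=env.move_l([*carr(0,-5+116),136],rate=60,f_stop=15); st(f"near {hit}")
if not hit:
    hit=env.move_l([*carr(0,-30+116),136],rate=15,f_stop=9); s=st(f"home {hit}")
    print("tcp carr frame",rot(-CY)@(s["tool_pos"][:2]-CO))
set_gripper(70); s=st("rel"); p=s["tool_pos"]
env.move_l([p[0],p[1],300],rate=250)
env.reach([430,150,400],down(1.5))
im=viewer.camera("top"); cv2.imwrite("pics/d1t.png",im); cv2.imwrite("pics/d1.png",cv2.resize(im[110:240,260:400],None,fx=4.6,fy=4.6,interpolation=cv2.INTER_CUBIC)); st()
E
```

```text
near False t64.9 w33.5 g30.0 F [-0.5 -2.2 -3.1] p [580.2 -70.4 136. ]
home True t65.9 w34.0 g30.0 F [-0.8  0.7  5.8] p [581.1 -84.  136. ]
tcp carr frame [-0.21193563 97.13325022]
rel t66.6 w69.8 g0.0 F [-0.6 -0.7 -0.9] p [580.1 -83.2 134.9]
 t68.6 w70.1 g0.0 F [-0.  -0.5  0.1] p [430.5 149.4 399.2]
```

View pics/d1.png

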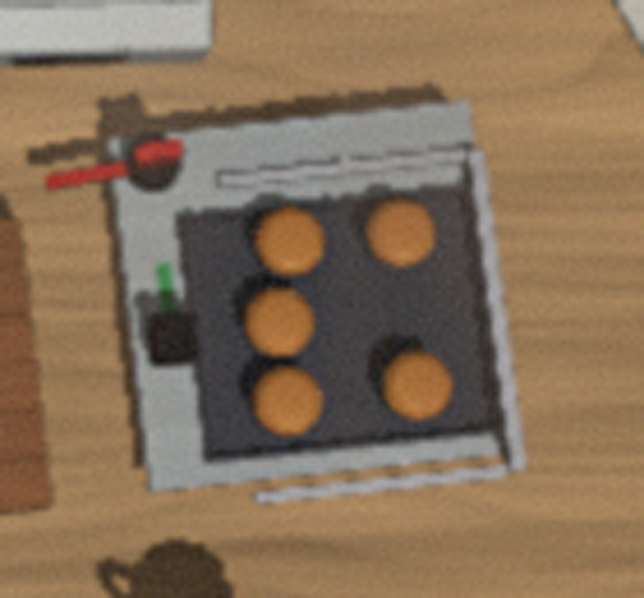

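```bash
python3 - <<'E'
from h import *
cr=lambda p:[(p[0]+.5)/4.6+260-.5,(p[1]+.5)/4.6+110-.5]
def C(pts,z): return ((onplane("top",[cr(p) for p in pts],z)[:,:2]-CO)@rot(CY)).round(1).tolist()
print("tray",C([(180,212),(465,187),(497,428),(206,460)],57))
print("stop",C([(471,165),(510,465)],67)); print("deck",C([(108,138),(468,102),(150,490)],47))
print("rails",C([(218,185),(258,492)],56)); print("handle",C([(172,337)],87))
im=cv2.imread("pics/d1t.png"); a=cv2.resize(im[145:215,345:380],None,fx=8,fy=8,interpolation=cv2.INTER_CUBIC); cv2.imwrite("pics/d2.png",a)
E
```

```text
tray [[89.4, 82.5], [86.1, -112.5], [-79.6, -112.9], [-80.8, 84.4]]
stop [[99.0, -115.8], [-105.6, -115.7]]
deck [[147.5, 124.8], [146.5, -124.5], [-96.6, 123.4]]
rails [[105.4, 54.5], [-105.8, 52.0]]
handle [[1.3, 101.0]]
```

View pics/d2.png

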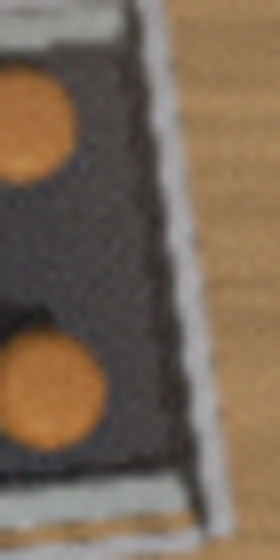

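The carrier fit holds to about 0.5 mm. The tray back reads y≈83–84 and the handle centre 101, so the tray is home to about 1 mm. The last stop signal was mostly vertical, so I'll confirm contact with a light push behind the handle and then turn the collar back.

```bash
python3 - <<'E'
from h import *
set_gripper(0)
yw=best_yaw(carr(1,150),CY+np.pi/2,141)
env.reach([*carr(1,155),260],down(yw)); env.move_l([*carr(1,155),141],rate=200)
hit=env.move_l([*carr(1,100),141],rate=25,f_stop=8); s=st(f"push {hit}"); print("carr",rot(-CY)@(s["tool_pos"][:2]-CO))
env.move_l([*carr(1,155),141],rate=150); env.move_l([*carr(1,155),300],rate=250)
set_gripper(40); a0=np.pi+CY-1.5; a1=np.pi+CY+.02; p=[*AX,159]
env.reach([*AX,260],down(a0)); hit=env.move_l(p,rate=100,f_stop=12); st(f"down {hit}")
set_gripper(0); st("grip")
for a in np.linspace(a0,a1,9)[1:]: env.move_l(p,rot=down(a),rate=100)
s=st("turned"); print(s["wrist_torque"],s["qpos"][5])
set_gripper(45); env.move_l([*AX,300],rate=250); env.reach([430,150,400],down(1.5))
im=viewer.camera("top"); cv2.imwrite("pics/e1.png",cv2.resize(im[110:240,260:400],None,fx=4.6,fy=4.6,interpolation=cv2.INTER_CUBIC))
cv2.imwrite("pics/e1s.png",viewer.camera("scene")); st()
E
```

```text
push True t72.8 w0.2 g1.1 F [-0.3  1.8  1.4] p [579.6 -55.8 140.7]
carr [  0.54546042 125.38950997]
down False t76.5 w40.0 g0.0 F [-0.1 -0.2 -0.2] p [705.  -73.8 159.8]
grip t77.0 w12.0 g30.0 F [-6.1 -0.5  4.7] p [703.3 -73.9 159.2]
turned t79.7 w12.1 g30.1 F [-6.   0.9  4.8] p [703.5 -73.7 159.2]
[ 0.01444741  0.72949947 -0.47919781] -1.7902735611445832
 t83.1 w45.2 g0.0 F [ 0.4  0.1 -0.7] p [430.3 149.9 399.7]
```

View pics/e1.png

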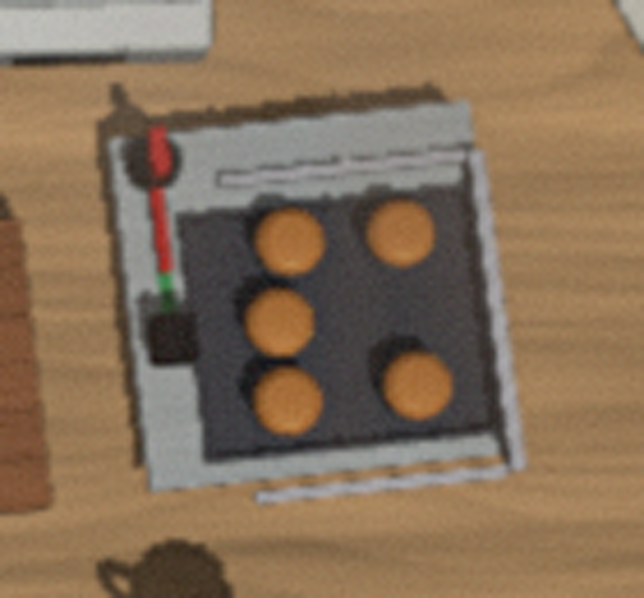

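View pics/e1s.png

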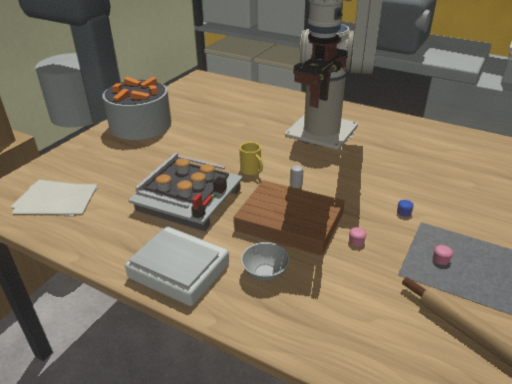

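The push met firm contact at y 125.4, where about 125 is expected for a home tray. The final twist reached the stop: 0.48 N·m on the wrist, against 0.04 N·m friction. The red arm lies over the green mark at crop (165,275), all five pies are flat in the tray, and the bowl, jug and shaker look untouched. I'm handing the job in.

```bash
python3 -c "
from station import workorder; print(workorder.sign_off())"
```

```text
the job is handed in; nothing more can be done
None
```

The job is handed in: all five pies present are flat in the tray, the tray is home against the end stop, the collar is locked on the green mark, and the bowl, jug and shaker are where they were (about 83 s of 210 s used; no verdict was returned).

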